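# Draw the bore plug out of a plated hub with a pull hook

### The job

Take the pull hook from the tool rack, feel for the swinging wire bail of the plug deep down in the plated hub, hook it and draw the plug out, touching plug and bore gently and with the hook only, never with the fingers. Set the plug down gently, standing upright on the floor of the steel parts tray, unhook it, and hang the hook back in the rack slot it came from. Leave everything else where it is.

Things in the scene. Friction and masses are not known exactly. Their poses are not given: they have to be found in the camera images.
- hook_grip (a point): Pull hook, 0.12 kg: centre of its black square handle, 22 x 22 mm, 52 mm tall. It hangs upright, handle's underside (26 mm below this point) on the rack's shelf, in one of the three slots, which varies; a scriber and a flat blade with like handles hang in the others. x, y square to the handle's flats, z up. A 6 mm steel shank runs down z from the handle.
- hook_foot (a point): Same tool and axes: point on the shank axis 141 mm below hook_grip, at the centre line of the 5 mm thick foot. The foot runs 13 mm along the tool's +x, its end turned up. From this point: outer end of the tip at x = 15.5 mm, top of the tip at z = 9, inner face of the tip at x = 10.5, underside of the foot at z = -2.5. Hanging, it points out of the slot's open front.
- rack: Blue steel tool rack, fixed, 240 mm wide in y, origin on the bench. Shelf plate 5 mm thick, top 126 mm up, with three slots 11 mm wide at y = -72, 0, +72 mm, each open to the front (-x): mouth at x = -25 mm, closed end at x = +0.5; shanks hang at x = -6. Tools lift out straight up, or up a little and out along -x; open under the shelf.
- hub: Zinc-plated hub, square flange, bolted to a 150 mm square plate 10 mm thick, all fixed; origin under the plate's centre, z up. Tube 71 mm outside diameter (77 mm at the rim), top 100 mm above the bench.
- bore_mouth (a point): Centre of the bore's mouth, level with the hub's top, 100 mm above the bench. The bore runs straight down, 40 mm in diameter (39 in places), 90 mm deep, its floor the plate.
- plug: Grey plug in the hub's bore, 36 mm diameter, 24 mm tall, about 0.16 kg; origin at the centre of its underside, z up. It stands 0 to 8 mm above the bore's floor. Three sprung shoes grip the bore: it takes about 6 to 13 N to draw until they leave the mouth (outside they stand out to 43 mm diameter). On top swings a steel wire bail, see bail_pins.
- plug_face (a point): Centre of the plug's flat top face, 24 mm above its underside; plug's axes.
- bail_pins (a point): Middle of the bail's pin axis, along the plug's x, 3.5 mm above the face (fixed in the plug). The bail is an arch of 3.5 mm wire, 14.5 mm wide inside, top of the arch 16 mm (inside) to 19.5 mm (outside) from the pins. It swings freely about x and lies over to the plug's +y or -y side by up to 32 degrees (stops); its lean is not measured: feel or look.
- bail_rest (a point): Where the top of the bail's wire lies if it leans fully to +y: 9.3 mm from the plug's axis, 18.6 mm above its face (mirror this in y for the other side). A hook lowered on the leaning side lands on the wire about 20 mm above the face; on the other side it goes down to the face, foot towards the bail, and slides in under the wire.
- tray: Shallow open steel parts tray, fixed, 190 x 150 mm outside (x, y), 25 mm high, walls and floor 3 mm; origin under its centre. Another plug stands in its +x, +y quarter; the -x half is free.
- spare: A like plug, already drawn, standing loose in the tray; bystander. Origin at its underside.
- scriber: Straight scriber hanging in the rack, same handle as the hook (origin at the handle's underside); bystander.
- blade: Flat-bladed tool hanging in the rack, same handle (origin at the handle's underside); bystander.
- flange_cup: Plated cup on an 80 mm square flange, 39 mm high, loose on the bench; bystander.
- dome_cap: Plated domed cap, 54 mm diameter, 20 mm high, loose on the bench; bystander.
- clevis: Plated U bracket, 50 x 34 x 34 mm, loose on the bench; bystander.
- collar: Plated ring, 48 mm diameter, 14 mm high, loose on the bench; bystander.
- bolt: Plated bolt, 68 mm long, lying on the bench; bystander.
Mind the look-alikes: they are no part of the job. What is shaped like the part that bears hook_grip but blue or pink is not meant. Leave any black look-alike of the tray alone.

How it is judged:
On the way, in this order (a step that is already met when the one before it is completed fails the run):
1. the plug is being drawn up the bore on the hook (contact force between hook and plug above 2 N and z of plug in the frame of hub between 0.035 and 0.095 m and horizontal distance between plug and bore_mouth below 0.008 m), for 0.05 s.
2. the plug hangs on the hook, clear above the bore's mouth (contact force between hook and plug above 0.4 N and height (world z) of plug above 0.101 m), for 0.1 s.
At the end, for the whole second after the job is handed in: The plug stands upright (within 6 degrees) on the tray's floor, inside its walls, at rest; the hook hangs upright (within 6 degrees) in the slot it came from, its handle within 12 mm of where it was, at rest and released (x of plug in the frame of tray between -0.076 and 0.076 m and y of plug in the frame of tray between -0.056 and 0.056 m and z of plug in the frame of tray below 0.006 m and angle between each of plug, hook_grip's own z axis and vertical below 0.1 rad and linear speed of each of plug, hook below 0.02 m/s and distance of hook_grip from where it was at the start of the episode below 0.012 m); the robot touches nothing.
It fails at once if the plug or its bail is touched by the fingers (contact force between the fingers and plug above 0.5 N).
It fails at once if the hook bears on the plug or its bail with more than 35 N (contact force between hook and plug above 35 N).
It fails at once if the hook bears on the plated hub with more than 20 N (contact force between hook and hub above 20 N).
It fails at once if the plug is dropped into the tray: it comes down faster than 0.5 m/s (linear speed of plug above 0.5 m/s and horizontal distance between plug and tray below 0.12 m and height (world z) of plug below 0.03 m).
It fails at once if another tool or part is moved by more than 30 mm (distance of any of scriber, blade, spare, flange_cup, dome_cap, clevis, collar, bolt from where it was at the start of the episode above 0.03 m).
It also fails if it takes over 72 s, if anything falls off the work surface, if the arm or the gripper's body presses on something with over 40 N, if the wrist force passes 120 N, or if a joint passes its speed limit or range.

### The arm

A 7-joint arm with a two-finger parallel gripper is mounted at the origin on the work surface. World frame = base frame: x ahead of the robot, y to its left, z up, the work surface at z = 0. Lengths are in m, angles in rad, forces in N, time in s.
With the tool pointing down it reaches from about 0.425 to 0.825 m from the base axis. Payload 3.6 kg.
Tool frame: the origin (TCP) lies where the fingers leave the gripper's body, on its centre line; the fingertips stand 73 mm ahead of it and the grasp point (between the pads) lies 54 mm ahead of it; x points along the fingers, y is the direction in which the jaws open and shut, and the axes are right-handed (so a half turn about x gives the same grasp; the last joint's range is limited). The gripper opens to 85 mm and grips with 20 to 120 N. Pads are 22 mm wide; open, the fingers measure 114 mm over their backs; the gripper's body (76 mm by 85 mm) begins 54 mm behind the grasp point. The pads swing forward as they close: fully open they stand 13 mm farther back than shut.
Start: joints at [1.105, 0.615, -0.013, 1.423, 0.008, 1.103, -0.04], TCP at [0.277, -0.588, 0.304] pointing down, gripper open.
Joint ranges: [-3.12, 3.12], [-0.3, 2.06], [-1.34, 1.32], [0.26, 2.42], [-1.36, 4.5], [0.01, 1.98], [-2.84, 2.84]. Speed limits (rad/s): [2.79, 2.79, 3.14, 3.14, 3.14, 3.14, 3.14].

### API

Orientations are given as a unit quaternion [x, y, z, w].
In Python, from station import arm, snapshot, camera_info, ticket gives the robot as it stands. Calls block until the motion is done:
- arm.movep(position, orientation): joint-space move of the TCP to a pose.
- arm.line_to(position, velocity=0.15, ori=None): straight line of the TCP; ori=None keeps the orientation; velocity is the mean speed in m/s.
- arm.move_j(angles): joint-space move.
- arm.move_gripper(opening, effort=None): opening from 0.0 (shut) to 1.0 (fully open); effort is the grip in N (None keeps the last); returns when the fingers have stopped.
- arm.pause(seconds).
- arm.ik(position, orientation): joint angles nearest the present ones, or None.
- snapshot(name): name is "scene" or "top"; returns the picture (420x560x3 uint8, blue, green, red); there is no depth.
- camera_info(name): a dict with "fx", "fy", "cx", "cy" (pixels), "R" (3x3) and "t" (3): a world point X has camera coordinates R X + t. Camera axes: x right, y down, z forward; pixel columns grow to the right and rows downward; lengths in m; the calibration is good to about 2 mm. A picture is of the moment at which its call begins. camera_info takes no time and is no camera call.
A pose or a line that the arm cannot do raises arm.MotionError and nothing moves.
- ticket.finish_job(): hands the job in, once; it reports no verdict.
Readings, each from a call of its own:
- arm.read_time(): time.
- arm.read_joint_positions(): joint angles.
- arm.read_dq(): joint speeds.
- arm.read_effort(): joint torques, N m.
- arm.read_tool_pos(): TCP position.
- arm.read_eef_rot(): TCP orientation.
- arm.read_ft_force(): force on the tool from outside, world axes, zero at the start.
- arm.read_wrist_torque(): the same for the moment, N m.
- arm.read_opening(): opening from 0.0 (shut) to 1.0 (fully open).
Only numpy, scipy, OpenCV 4.12 (cv2) and the standard library are available. Lean on these libraries where they do the work, as an engineer would, in place of code of your own. Each camera call takes 0.05 s, during which the arm holds its last target. There are 200 camera calls.

## Working session

There is one attempt and no reset: what is moved stays moved. The work goes in short steps, each a Python script; the robot and the scene stay as the last script left them, time stands still between calls to the robot, and variables do not carry over. Pictures are saved under pics/ and viewed, about 8 in all and at most 12, crops included, and the job is handed in when it is done.

```bash
ls; mkdir -p pics; python3 - <<'E'
from station import arm, snapshot, camera_info
import cv2
for n in("scene","top"):
    im=snapshot(n); cv2.imwrite(f"pics/{n}0.png",im); c=camera_info(n); print(n,c)
print(arm.read_time(),arm.read_tool_pos(),arm.read_eef_rot(),arm.read_ft_force())
E
```

```text
pics
scene {'fx': 443.1653074217172, 'fy': 443.1653074217172, 'cx': 280.7219810657423, 'cy': 215.68598349195815, 'R': array([[-0.7203549 ,  0.69346981,  0.01372766],
       [ 0.51864568,  0.55168324, -0.65318623],
       [-0.46053825, -0.46340611, -0.75707285]]), 't': array([ 0.3199612 , -0.19752605,  1.42249469])}
top {'fx': 490.33700148642, 'fy': 490.33700148642, 'cx': 276.8075330293921, 'cy': 211.47654220787243, 'R': array([[-0.00437549, -0.99995732,  0.00813759],
       [-0.99708575,  0.00374284, -0.07619705],
       [ 0.07616334, -0.00844728, -0.99705957]]), 't': array([0.04037138, 0.52847611, 1.62966812])}
0.1 [ 0.27655523 -0.58766685  0.30281319] [-0.68987391 -0.15509105  0.69027058 -0.15345121] [ 0.83975323 -0.69522379  0.61290751]
```

View pics/scene0.png

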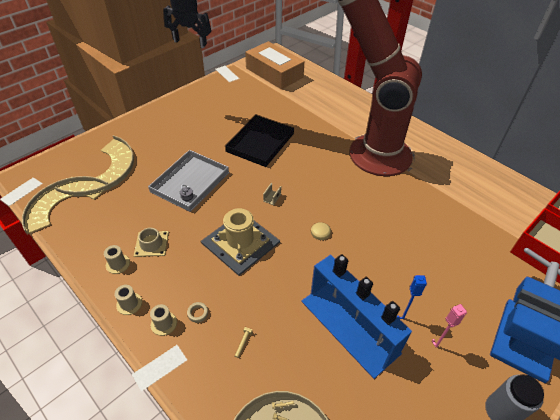

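View pics/top0.png

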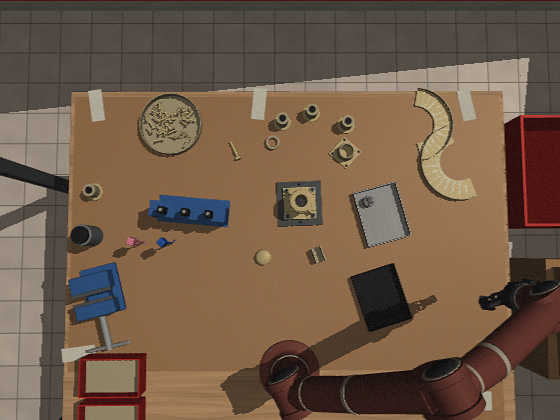

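Scene: robot at top; hub at scene (238,230) / top (301,203), steel tray at top (381,213), rack at top (190,211) with three black handles. Now zoomed crops.

```bash
python3 - <<'E'
import cv2,numpy as np
s=cv2.imread("pics/scene0.png");t=cv2.imread("pics/top0.png")
z=lambda im,x,y,w,h,k:cv2.resize(im[y:y+h,x:x+w],None,fx=k,fy=k,interpolation=cv2.INTER_CUBIC)
a=z(s,295,245,130,140,3)[:300]; a=z(s,295,240,133,100,3)
b=z(t,140,183,100,60,4); 
c=z(t,271,173,66,60,5) ; d=z(t,345,173,80,80,4)
C=np.zeros((600,800,3),np.uint8)
def put(i,x,y): C[y:y+i.shape[0],x:x+i.shape[1]]=i[:600-y,:800-x]
put(a,0,0);put(b,400,0);put(c,0,300);put(d,335,280)
cv2.imwrite("pics/crop1.png",C)
E
```

```text
(no output)
```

View pics/crop1.png

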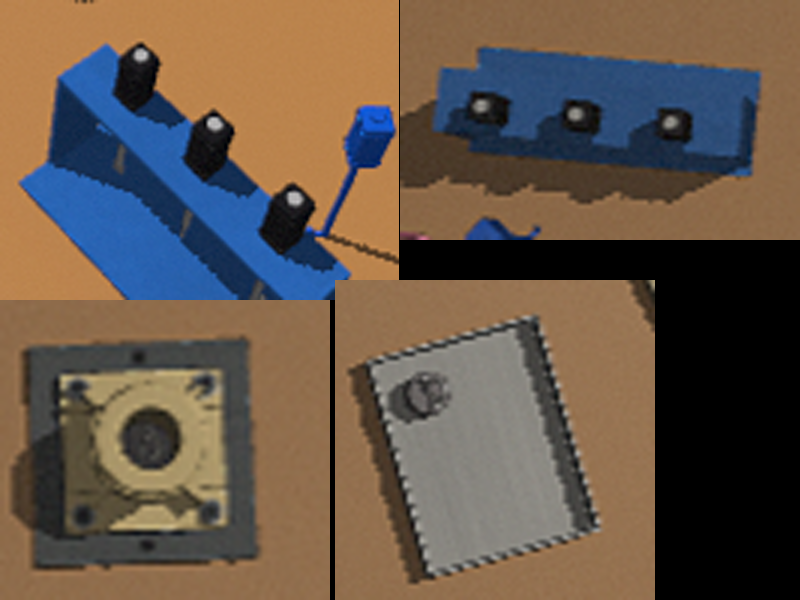

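Crop: handles with light caps in all three slots; the hub bore's plug and the bail are barely visible; the spare plug stands in the tray's left upper corner. I'll enlarge the rack and bore further.

```bash
python3 - <<'E'
import cv2,numpy as np
from station import snapshot
S=[];T=[]
for i in range(8): S.append(snapshot("scene").astype(float));T.append(snapshot("top").astype(float))
s=np.mean(S,0);t=np.mean(T,0)
np.save("s.npy",s);np.save("t.npy",t)
def z(im,x,y,w,h,k,g=1):
    r=cv2.resize(im[y:y+h,x:x+w],None,fx=k,fy=k,interpolation=cv2.INTER_CUBIC)
    return np.clip(255*(np.clip(r,0,255)/255)**g,0,255).astype(np.uint8)
a=z(s,298,250,115,130,4,.6)
b=z(t,284,186,36,36,8,.5); c=z(s,215,203,46,36,7,.6)
C=np.zeros((600,800,3),np.uint8)
def put(i,x,y): C[y:y+i.shape[0],x:x+i.shape[1]]=i[:600-y,:800-x]
put(a,0,0);put(b,470,0);put(c,470,300)
cv2.imwrite("pics/crop2.png",C)
E
```

```text
(no output)
```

View pics/crop2.png

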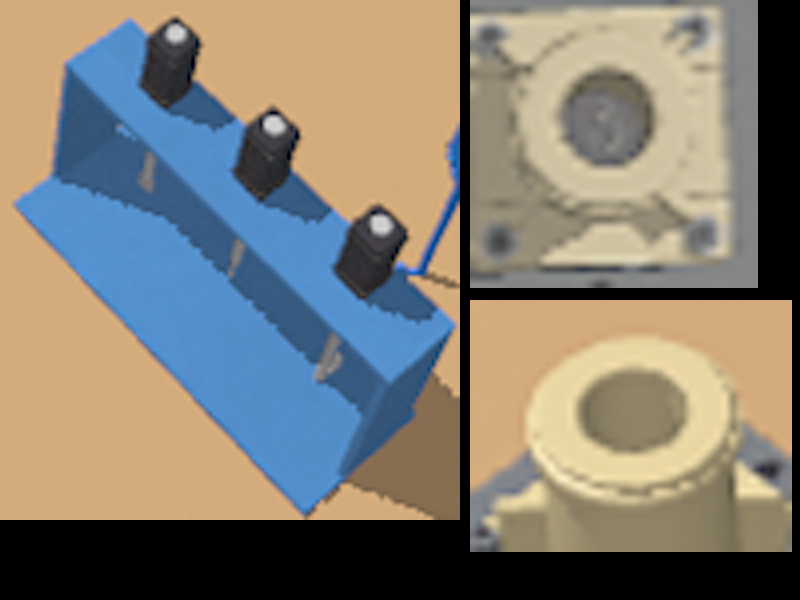

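```bash
cat > vis.py <<'E'
import numpy as np,cv2
from station import camera_info
CI={n:camera_info(n) for n in("scene","top")}
def proj(n,X):
    c=CI[n];p=c["R"]@np.array(X,float)+c["t"];return np.array([c["fx"]*p[0]/p[2]+c["cx"],c["fy"]*p[1]/p[2]+c["cy"]])
def ray(n,u,v):
    c=CI[n];d=c["R"].T@np.array([(u-c["cx"])/c["fx"],(v-c["cy"])/c["fy"],1]);return -c["R"].T@c["t"],d
def onz(n,u,v,z):
    o,d=ray(n,u,v);return o+d*(z-o[2])/d[2]
def tri(uv1,uv2):
    o1,d1=ray("scene",*uv1);o2,d2=ray("top",*uv2);A=np.c_[d1,-d2]
    k=np.linalg.lstsq(A,o2-o1,rcond=None)[0];a=o1+k[0]*d1;b=o2+k[1]*d2;return (a+b)/2,np.linalg.norm(a-b)
E
python3 - <<'E'
from vis import *
s=np.load("s.npy");t=np.load("t.npy")
def caps(im,x,y,w,h):
    sub=im[y:y+h,x:x+w];sat=sub.max(2)-sub.min(2)
    m=((sub.min(2)>95)&(sat<40)).astype(np.uint8)
    n,l,st,ce=cv2.connectedComponentsWithStats(m);return [(ce[i]+[x,y],st[i,4]) for i in range(1,n) if st[i,4]>3]
cs=caps(s,325,250,75,70);ct=caps(t,150,200,70,30);print(cs,ct)
cs=sorted([c for c,a in cs],key=lambda c:c[0]);ct=sorted([c for c,a in ct],key=lambda c:-c[0])
for a,b in zip(cs,ct):
    p,e=tri(a,b);q=onz("top",*b,.178);q2=onz("scene",*a,.178);print(p,e,q[:2],q2[:2])
    for z in(.126,.06,.01):
        print("  shank crop2",z,(proj("scene",[p[0],p[1],z])-[298,250])*4)
E
```

```text
[(array([341.46666667, 257.86666667]), np.int32(15)), (array([366.        , 280.78947368]), np.int32(19)), (array([392.9, 305.7]), np.int32(20))] [(array([159.875, 208.875]), np.int32(8)), (array([183.28571429, 211.        ]), np.int32(7)), (array([207.125, 213.125]), np.int32(8))]
[0.51202189 0.25112226 0.18021152] 0.0005257301139378444 [0.51234019 0.25120584] [0.510475   0.25047154]
  shank crop2 0.126 [161.80427699  88.69873605]
  shank crop2 0.06 [148.97930091 152.24653853]
  shank crop2 0.01 [140.06628603 196.4105592 ]
[0.51889887 0.32302907 0.18068903] 8.998227640621442e-05 [0.5190839  0.32355769] [0.51727343 0.32220647]
  shank crop2 0.126 [255.61827178 179.15612257]
  shank crop2 0.06 [237.57725132 240.47704138]
  shank crop2 0.01 [225.07938225 282.95694523]
[0.52539811 0.39449078 0.18025035] 0.0009332712953727979 [0.52582191 0.39460121] [0.52374704 0.3944222 ]
  shank crop2 0.126 [356.77154923 275.89077187]
  shank crop2 0.06 [332.73895179 334.46118961]
  shank crop2 0.01 [316.14725094 374.89722038]
```

```bash
python3 - <<'E'
from vis import *
s=np.load("s.npy")
P=np.array([.5255,.3945]);ax=np.array([.9957,-.0928])
for sg in(-1,1):
  for L,z in((0,.011),(13,.011),(13,.020)):
    q=P+sg*ax*L/1000;print(sg,L,z,((proj("scene",[*q,z])-[365,322])*12).round())
  for L in (19,-6.5): # slot mouth edges / closed end at shelf top
    for w in(-5.5,5.5):
      q=P+sg*ax*L/1000+np.array([.0928,.9957])*w/1000;print("  slot",sg,L,w,((proj("scene",[*q,.126])-[365,322])*12).round())
r=cv2.resize(s[322:352,365:395],None,fx=12,fy=12,interpolation=cv2.INTER_CUBIC)
a=cv2.resize(s[305:355,355:415],None,fx=7,fy=7,interpolation=cv2.INTER_NEAREST)
C=np.zeros((360,790,3));C[:360,:360]=r;C[:350,365:785]=a
cv2.imwrite("pics/foot.png",np.clip(255*(np.clip(C,0,255)/255)**.6,0,255).astype(np.uint8))
E
```

```text
-1 0 0.011 [145. 259.]
-1 13 0.011 [193. 218.]
-1 13 0.02 [202. 197.]
  slot -1 19 -5.5 [ 318. -121.]
  slot -1 19 5.5 [366. -75.]
  slot -1 -6.5 -5.5 [216. -38.]
  slot -1 -6.5 5.5 [264.   9.]
1 0 0.011 [145. 259.]
1 13 0.011 [ 97. 300.]
1 13 0.02 [105. 279.]
  slot 1 19 -5.5 [165.   4.]
  slot 1 19 5.5 [213.  51.]
  slot 1 -6.5 -5.5 [268. -80.]
  slot 1 -6.5 5.5 [316. -34.]
```

View pics/foot.png

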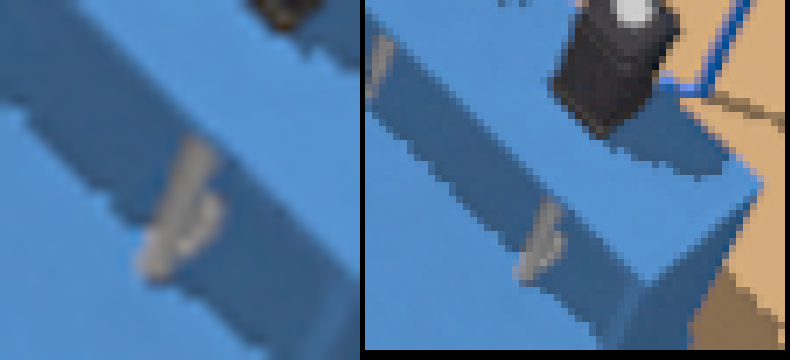

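The hook is in the right-hand slot (foot.png, turned-up tip at (205,200)); it matches the projection for a foot pointing to world −x. Next, hub, tray and bore details.

```bash
python3 - <<'E'
from vis import *
from station import snapshot
T=[snapshot("top").astype(float) for i in range(12)]
t=np.mean([np.load("t.npy")]+T,0) if 0 else (np.load("t.npy")*8+sum(T))/20
np.save("t.npy",t)
# bore: dark region within hub in top view
g=t.mean(2); print(g[196:211,293:310].round().astype(int))
# tray: grey mask
s=t.max(2)-t.min(2); m=((s<22)&(g>60)).astype(np.uint8); m[:, :340]=0;m[:,420:]=0;m[:170]=0;m[260:]=0
cn=max(cv2.findContours(m,0,1)[0],key=cv2.contourArea);r=cv2.minAreaRect(cn);print(r,cv2.contourArea(cn))
bx=cv2.boxPoints(r)
for b in bx: print(b,onz("top",*b,.025)[:2])
a=cv2.resize(t[192:215,290:313],None,fx=16,fy=16,interpolation=cv2.INTER_CUBIC)
bs=cv2.resize(t[190:213,356:379],None,fx=16,fy=16,interpolation=cv2.INTER_CUBIC)
def st(x,lo,hi): return np.clip((x-lo)/(hi-lo)*255,0,255).astype(np.uint8)
cv2.imwrite("pics/bore.png",np.hstack([st(a,10,130),st(bs,10,200)]))
E
```

```text
[[141 142 146 101  47  39  43  43  43  42  41  38  65 132 144 142 143]
 [140 146 121  68  29  39  42  39  43  43  43  41  37  81 130 142 143]
 [142 152  93  35  50  54  53  62  57  46  43  42  40  62 132 144 142]
 [143 130  74  46  52  52  52  49  66  55  52  42  39  35 122 141 142]
 [144 112  66  49  52  52  51  76  59  55  54  48  42  36 102 136 142]
 [143 130  80  49  53  52  46  56  54  62  53  52  45  36 102 135 142]
 [143 155  98  48  51  53  60  52  50  61  57  55  40  30 124 143 142]
 [141 144  87  44  51  52  60  55  43  71  55  49  38  67 131 143 142]
 [140 144 154  99  49  49  57  51  74  62  52  46  36 124 142 141 143]
 [140 141 144 132  78  51  51  52  47  49  50  41 108 138 142 141 144]
 [143 141 142 144 153 111  59  49  51  46  71 131 143 141 141 142 144]
 [128 141 140 141 142 145 147 147 147 149 145 143 141 141 141 144 137]
 [ 80 132 142 140 140 140 141 142 141 141 141 141 141 142 145 135 133]
 [ 73  77 130 142 141 140 141 141 140 140 141 142 143 145 134 131 138]
 [ 69  93  82  99 132 146 143 143 143 143 146 145 134  97  80 131 145]]
((381.12579345703125, 214.22772216796875), (56.82830047607422, 44.80801010131836), 73.61045837402344) 2217.0
[351.61465 193.28983] [ 0.58873656 -0.21395066]
[394.6019  180.64651] [ 0.63117539 -0.3599907 ]
[410.63693 235.16562] [ 0.44700077 -0.40962273]
[367.6497  247.80893] [ 0.40540243 -0.26464692]
```

View pics/bore.png

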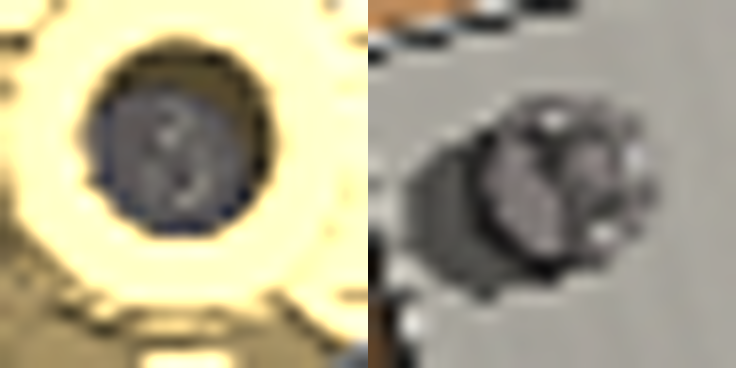

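```bash
python3 - <<'E'
from vis import *
t=np.load("t.npy");s=np.load("s.npy")
def ell(im,x,y,w,h,th,inv=True):
    g=cv2.resize(im.mean(2)[y:y+h,x:x+w],None,fx=8,fy=8,interpolation=cv2.INTER_LINEAR)
    m=(g<th).astype(np.uint8);c=cv2.findContours(m,0,1)[0]
    c=[k for k in c if k[:,0].min()>0 and k[:,0,0].max()<8*w-1 and k[:,0,1].max()<8*h-1]
    k=max(c,key=cv2.contourArea);e=cv2.fitEllipse(cv2.convexHull(k));return ((np.array(e[0])+.5)/8-.5+[x,y]),np.array(e[1])/8,e[2]
ct,a,_=ell(t,292,193,20,20,92);print("top",ct,a,onz("top",*ct,.1))
# scene
g=s.mean(2);print(g[205:232:2,225:252].round().astype(int))
cs,a2,_=ell(s,226,206,24,26,g[208:226,230:246].min()*.5+.5*g[220,226]);print("scene",cs,a2,onz("scene",*cs,.1)); print(tri(cs,ct))
b=onz("top",*ct,.1)[:2]
print("px of bore centre at .1,.07,.036",[proj("top",[*b,z]).round(2) for z in(.1,.06,.055,.038)])
# flange/plate: grey plate corners
sat=t.max(2)-t.min(2);G=t.mean(2);m=((sat<20)&(G<95)).astype(np.uint8);m[:,:268]=0;m[:,335:]=0;m[:170]=0;m[240:]=0
cn=max(cv2.findContours(m,0,1)[0],key=cv2.contourArea);r=cv2.minAreaRect(cn);print(r)
for q in cv2.boxPoints(r):print(onz("top",*q,.01)[:2])
E
```

```text
top [300.74901581 200.25246334] [12.33873844 12.68920612] [ 0.55834357 -0.0380544   0.1       ]
[[132 133 132 132 132 132 132 132 132 132 132 132 132 132 133 132 132 132
  132 132 132 132 132 132 132 132 132]
 [133 132 132 132 132 132 132 132 131 131 130 130 129 129 129 129 130 130
  130 130 132 132 132 132 132 132 132]
 [133 133 132 132 131 130 128 146 170 175 175 174 176 177 176 176 176 173
  175 164 151 133 129 130 131 131 132]
 [132 132 130 149 170 176 179 179 178 178 179 180 181 181 180 180 179 178
  178 177 178 177 175 166 142 132 132]
 [130 160 176 179 178 178 180 182 163 141 109  94  89  88  91  99 100 130
  179 181 179 178 178 177 174 133 137]
 [179 180 178 178 178 182 144  89  69  71  76  77  79  79  80  80  78  78
   82 102 169 178 178 178 177 179 135]
 [182 179 178 178 182 120  66  65  71  75  77  78  80  80  80  81  80  78
   86  92  93 169 181 178 177 178 182]
 [180 179 178 178 183 105  59  65  70  74  76  78  79  79  81  80  80  79
   75  90  95 155 178 178 178 178 183]
 [178 179 178 178 180 149  80  62  68  73  76  77  79  79  80  80  80  78
   75  66 142 177 179 177 
[... 396 characters left out ...]
5 124 125 140 140 110  99  90
   86  82 150 131  87  81  73  67  62]
 [156 111  95  79  78  83  99 112 128 141 143 151 152 151 129 123 121 106
   95  87  76  73  72  72  71  68  64]]
scene [237.75701427 218.47032833] [12.02202988 15.89133644] [ 0.55944096 -0.03689907  0.1       ]
(array([ 0.55852115, -0.03815655,  0.09818511]), np.float64(7.1456034250673525e-06))
px of bore centre at .1,.07,.036 [array([300.75, 200.25]), array([300.06, 201.46]), array([299.97, 201.6 ]), array([299.69, 202.09])]
((298.8320617675781, 203.13772583007812), (44.13222122192383, 43.87159729003906), 87.51044464111328)
[0.62977821 0.04058601]
[ 0.63582728 -0.10863602]
[ 0.4855895  -0.11346002]
[0.47973559 0.03474859]
```

```bash
cat > h.py <<'E'
import numpy as np
from station import arm
from scipy.spatial.transform import Rotation as Ro
HOOK=np.array([.5254,.3945]); H0=np.deg2rad(174.67)   # shank xy, hanging heading
BORE=np.array([.5586,-.0375]); TRAY=np.array([.4747,-.3241])
Z0=.152+.054                                           # TCP z when hanging
FL=0.                                                  # set to pi for the flipped wrist
def q(h):
    y=np.array([np.cos(h+FL),np.sin(h+FL),0]);x=np.array([0,0,-1.])
    return Ro.from_matrix(np.c_[x,y,np.cross(x,y)]).as_quat()
def p(xy,zf): return np.array([xy[0],xy[1],zf-.011+Z0])  # TCP for foot height zf
def F(n=5): 
    r=[]
    for _ in range(n): r.append(arm.read_ft_force());arm.pause(.01)
    return np.mean(r,0)
E
python3 - <<'E'
import h;from h import *
from vis import *
print("decoy",tri((419,280),(163,241)),"pink",tri((456,312),(133,241)))
for f in(0,np.pi):
  h.FL=f
  for nm,xy,z,hd in [("rack",HOOK,.011,H0),("rackup",HOOK,.22,H0)]+[(n+str(d),xy,z,np.deg2rad(d)) for d in(-90,90) for n,xy,z in(("boreup",BORE,.22),("bore",BORE,.04),("tray",TRAY,.03),("trayup",TRAY,.2))]:
    s=arm.ik(p(xy,z),q(hd)); print(round(f,1),nm,None if s is None else np.round(s,2))
E
```

```text
decoy (array([0.42728194, 0.38997848, 0.16194172]), np.float64(0.005720393362058871)) pink (array([0.4284638 , 0.4834134 , 0.15170217]), np.float64(0.0035803781632815506))
0 rack [-0.13  0.99 -1.15  1.49  0.93  1.27  1.65]
0 rackup [-0.17  0.76 -1.15  1.19  0.68  1.58  1.87]
0 boreup-90 [ 0.11  0.39 -0.13  1.5   0.05  1.25 -1.59]
0 bore-90 [ 0.02  0.55  0.01  1.78 -0.    0.81 -1.54]
0 tray-90 [ 0.51  0.59  0.08  1.74 -0.06  0.81 -0.95]
0 trayup-90 [ 0.51  0.42  0.07  1.51 -0.03  1.22 -0.98]
0 boreup90 [ 0.52  0.48 -0.79  1.49  0.34  1.32  1.27]
0 bore90 [ 0.47  0.65 -0.72  1.76  0.52  0.93  1.11]
0 tray90 [ 0.98  0.68 -0.69  1.73  0.52  0.93  1.65]
0 trayup90 [ 1.02  0.51 -0.75  1.49  0.35  1.29  1.8 ]
3.1 rack [-0.34  0.8  -0.63  1.5   0.52  1.01 -1.19]
3.1 rackup [-0.19  0.74 -1.07  1.19  0.63  1.55 -1.24]
3.1 boreup-90 [ 0.52  0.48 -0.79  1.49  0.34  1.32  1.27]
3.1 bore-90 [ 0.47  0.65 -0.72  1.76  0.52  0.93  1.11]
3.1 tray-90 [ 0.98  0.68 -0.69  1.73  0.52  0.93  1.65]
3.1 trayup-90 [ 1.02  0.51 -0.75  1.49  0.35  1.29  1.8 ]
3.1 boreup90 [ 0.11  0.39 -0.13  1.5   0.05  1.25 -1.59]
3.1 bore90 [ 0.02  0.55  0.01  1.78 -0.    0.81 -1.54]
3.1 tray90 [ 0.51  0.59  0.08  1.74 -0.06  0.81 -0.95]
3.1 trayup90 [ 0.51  0.42  0.07  1.51 -0.03  1.22 -0.98]
```

```bash
sed -i 's/^FL=0\./FL=np.pi/' h.py; python3 - <<'E'
from h import *
import cv2
from station import snapshot
arm.move_gripper(.65,40)
c=p(HOOK,.011)
arm.movep(c+[0,0,.12],q(H0))
arm.line_to(c+[0,0,.0],.12)
print(F(),arm.read_tool_pos())
arm.move_gripper(0,100); arm.pause(.2)
print("open",arm.read_opening(),F(),arm.read_tool_pos(),arm.read_time())
arm.line_to(c+[0,0,.03],.06); print(F())
arm.line_to(c+[0,0,.215],.15); arm.pause(.2); print(F(),arm.read_wrist_torque(),arm.read_time())
for n in("scene","top"):cv2.imwrite(f"pics/{n}1.png",snapshot(n))
s=cv2.imread("pics/scene1.png")
cv2.imwrite("pics/held.png",cv2.resize(s[150:400,270:470],None,fx=2.4,fy=2.4,interpolation=cv2.INTER_CUBIC))
E
```

```text
[ 0.07948286 -0.12264284  0.28393392] [0.52562571 0.39503684 0.20714305]
open 0.2510757621160478 [-0.52465995 -0.62203011  4.60789345] [0.52555979 0.39474684 0.20673841] 7.275
[ 0.01372146 -0.02438475 -1.58556726]
[-0.46859343  0.11920964 -0.83494433] [0.01912424 0.02838788 0.00676309] 9.5917
```

View pics/held.png

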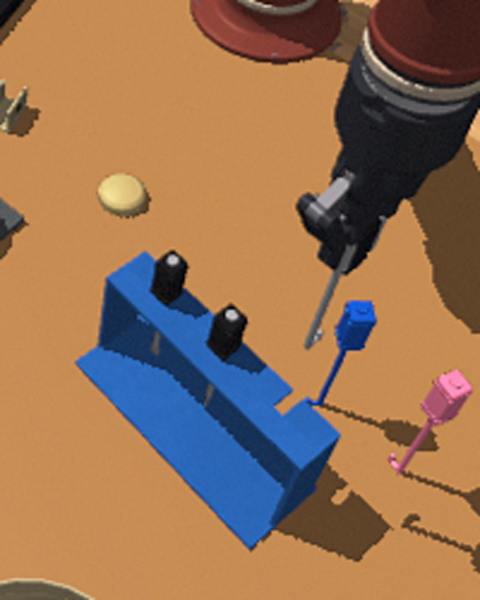

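```bash
cat >> h.py <<'E'
def at(off,zf,hd,lat=0.,base=BORE):
    u=np.array([np.cos(hd),np.sin(hd)]);v=np.array([-u[1],u[0]])
    return p(base+u*off+v*lat,zf)
def guard(a,b,step,vel,f0,lim,verbose=False):
    """line a->b in steps, stop when force change exceeds lim; returns pos reached, force"""
    a,b=np.array(a),np.array(b);n=max(1,int(np.ceil(np.linalg.norm(b-a)/step)))
    for i in range(1,n+1):
        t=a+(b-a)*i/n;arm.line_to(t,vel);f=F(2)-f0
        if verbose: print(np.round(t-a,4),f.round(2))
        if np.linalg.norm(f)>lim: return t,f,True
    return t,f,False
E
python3 - <<'E'
from h import *
import cv2
from vis import proj
from station import snapshot
hd=np.deg2rad(-87)
arm.movep(at(-13.5e-3,.22,hd),q(hd))
arm.line_to(at(-13.5e-3,.113,hd),.15); arm.pause(.3)
print(arm.read_tool_pos()-at(-13.5e-3,.113,hd),F(),arm.read_time(),np.round(arm.read_joint_positions(),2))
s=snapshot("scene");cv2.imwrite("pics/scene2.png",s)
x0,y0,k=205,160,8
for off,z in((-13.5,.12),(-13.5,.113),(-.5,.113),(-.5,.122)):
    print((proj("scene",at(off*1e-3,0,hd)*[1,1,0]+[0,0,z])-[x0,y0])*k)
print("mouth",(proj("scene",[*BORE,.1])-[x0,y0])*k)
cv2.imwrite("pics/abovebore.png",cv2.resize(s[160:235,205:280],None,fx=k,fy=k,interpolation=cv2.INTER_CUBIC))
E
```

```text
[1.97474501e-04 8.97473780e-05 6.39937711e-04] [ 3.51825577e-01  1.30312133e-03 -1.30317956e+00] 12.8833 [ 0.63  0.68 -1.08  1.67  0.64  1.19  1.01]
[289.29963447 446.10832838]
[290.5244824  460.96154226]
[261.47990342 438.87187116]
[259.72959642 419.710184  ]
mouth [262.86839154 465.29040662]
```

View pics/abovebore.png

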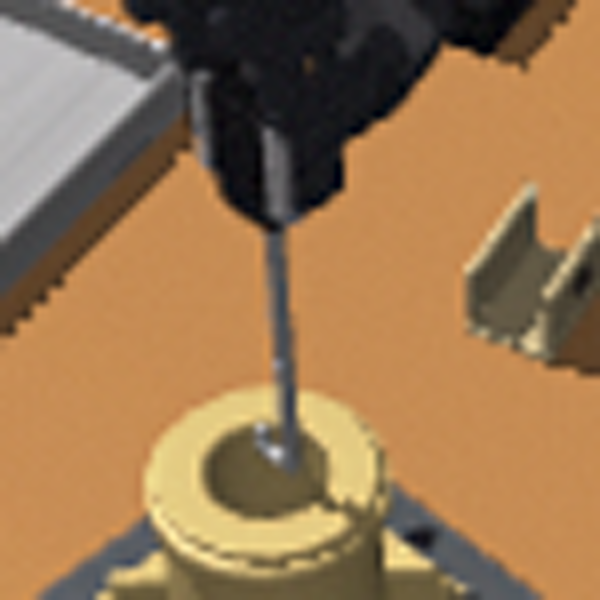

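Foot seen at crop (292,468), tip at (262,430), within about 1 px of prediction; it's over the mouth with the foot towards −y. Feeling down.

```bash
python3 - <<'E'
from h import *
hd=np.deg2rad(-87);o=-13.5e-3
f0=F(10);a=at(o,.113,hd)
t,f,s=guard(a,at(o,.07,hd),.012,.06,f0,3);print(t[2]-Z0+.011,f.round(2),s)
if not s:
    t,f,s=guard(t,at(o,.033,hd),.0015,.02,f0,1.5)
    print("foot z",t[2]-Z0+.011,f.round(2),s)
print("act",arm.read_tool_pos()[2]-Z0+.011,arm.read_wrist_torque(),arm.read_time())
E
```

```text
0.07000000000000002 [-0.55  0.5   0.36] False
foot z 0.03743999999999999 [-0.33  0.45  2.71] True
act 0.03773326899134087 [ 0.27150971 -0.07161034 -0.02338542] 20.25
```

```bash
python3 - <<'E'
from h import *
hd=np.deg2rad(-87);zf=.0385
arm.line_to(at(-13.5e-3,zf,hd),.02);f0=F(8)
t,f,s=guard(at(-13.5e-3,zf,hd),at(1.5e-3,zf,hd),.0025,.03,f0,2.5,True)
print(s,arm.read_time())
E
```

```text
[ 0.0001 -0.0025  0.    ] [-0.86  0.46  0.32]
[ 0.0003 -0.005   0.    ] [ 0.26 -0.07  0.39]
[ 0.0004 -0.0075  0.    ] [ 0.16 -0.34  0.26]
[ 0.0005 -0.01    0.    ] [0.86 0.59 0.84]
[ 0.0007 -0.0125  0.    ] [-0.83 -0.01 -0.48]
[ 0.0008 -0.015   0.    ] [-0.41  0.16  0.04]
False 22.1667
```

```bash
python3 - <<'E'
from h import *
hd=np.deg2rad(-87);f0=F(8)
t,f,s=guard(at(1.5e-3,.0385,hd),at(1.5e-3,.048,hd),.0024,.03,f0,3,True)
t,f,s=guard(t,at(-6.5e-3,.0495,hd),.002,.03,f0,5,True);print(s)
t,f,s=guard(t,at(-6.5e-3,.062,hd),.0015,.02,f0,6,True)
print(s,arm.read_time(),t[2]-Z0+.011)
E
```

```text
[0.     0.     0.0024] [-0.42 -0.22 -0.6 ]
[0.     0.     0.0048] [ 0.11  0.1  -0.9 ]
[0.     0.     0.0071] [-0.31 -0.   -0.72]
[0.     0.     0.0095] [-0.14 -0.05 -0.76]
[-0.0001  0.0016  0.0003] [ 0.3   0.07 -1.33]
[-0.0002  0.0032  0.0006] [-0.16  0.01 -0.63]
[-0.0003  0.0048  0.0009] [-0.22  0.15 -0.99]
[-0.0003  0.0064  0.0012] [ 0.39  0.04 -0.8 ]
[-0.0004  0.008   0.0015] [-0.68  0.34 -0.53]
False
[0.     0.     0.0014] [-0.38  0.53 -0.54]
[0.     0.     0.0028] [-0.41 -0.09 -0.36]
[0.     0.     0.0042] [ 0.07  0.99 -3.3 ]
[0.     0.     0.0056] [-0.79  0.7  -7.43]
True 25.7 0.05505555555555554
```

```bash
python3 - <<'E'
from h import *
import cv2
from station import snapshot
hd=np.deg2rad(-87);o=-6.5e-3;f0=np.array([.3,0,-1.3])
z=.055
while z<.172:
    z+=.009 if z<.11 else .006
    arm.line_to(at(o,z,hd),.025);f=F(2)-f0;print(round(z,3),f.round(1))
    if np.linalg.norm(f)>25: print("high");break
arm.pause(.3);print(F(10)-f0,arm.read_time())
s=snapshot("scene");cv2.imwrite("pics/scene3.png",s)
cv2.imwrite("pics/lifted.png",cv2.resize(s[140:240,195:295],None,fx=6,fy=6,interpolation=cv2.INTER_CUBIC))
E
```

```text
0.064 [-0.7  0.9 -3.6]
0.073 [-0.6  0.1 -4. ]
0.082 [-0.7  0.9 -4. ]
0.091 [-0.9  0.  -3.5]
0.1 [-0.8  0.5 -3.9]
0.109 [-0.7  0.2 -3.2]
0.118 [-0.3  0.4 -3.5]
0.124 [-0.1 -0.1 -4.4]
0.13 [-1.1  0.2 -3. ]
0.136 [ 0.3 -0.1 -1.1]
0.142 [-0.4 -0.3 -1.8]
0.148 [-0.7 -0.4 -1.1]
0.154 [-0.5 -0.4 -1.7]
0.16 [ 0.2 -0.5 -2.5]
0.166 [-0.1 -0.5 -1.8]
0.172 [-0.1  0.2 -1.8]
[-0.24068435 -0.23690963 -1.5743126 ] 33.4333
```

View pics/lifted.png

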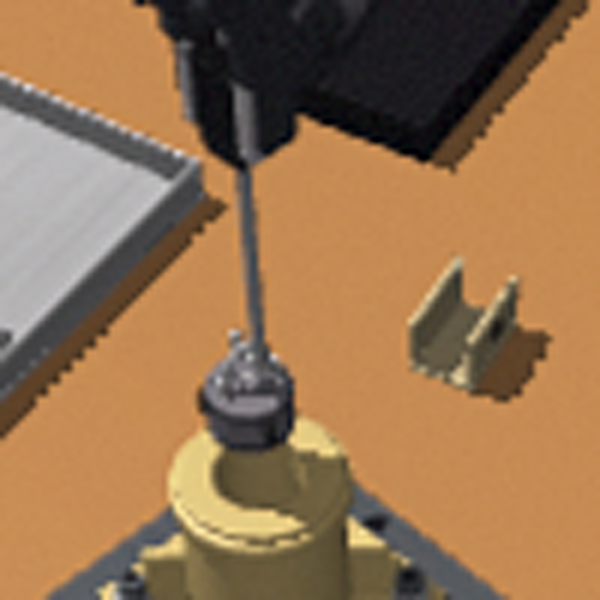

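Plug hangs clear above the mouth at lifted.png (248,400), with 1.6 N on the hook. Carrying it to the tray.

```bash
python3 - <<'E'
from h import *
import cv2
from station import snapshot
hd=np.deg2rad(-87);o=-6.5e-3
g=lambda off,z:at(off,z,hd,base=TRAY)
arm.line_to(g(o,.172)+[0,0,.0],.11)
arm.line_to(g(o,.062),.09);arm.pause(.6)
f0=F(10);print("load",f0)
for z in(.056,.053,.051,.049,.0475,.046,.0445,.043):
    arm.line_to(g(o,z),.02);print(z,(F(4)-f0).round(2))
arm.line_to(g(o,.036),.03);print("low",(F(5)-f0).round(2),arm.read_time())
s=snapshot("scene");cv2.imwrite("pics/scene4.png",s)
cv2.imwrite("pics/down.png",cv2.resize(s[120:220,140:240],None,fx=6,fy=6,interpolation=cv2.INTER_CUBIC))
E
```

```text
load [-0.21592311  0.04443191 -2.6872182 ]
0.056 [0.21 0.26 0.15]
0.053 [ 0.07 -0.13  0.05]
0.051 [ 0.04 -0.15  0.33]
0.049 [0.07 0.33 0.03]
0.0475 [ 0.31 -0.26 -0.45]
0.046 [ 0.39  0.06 -0.58]
0.0445 [ 0.38 -0.21  1.28]
0.043 [0.19 0.04 1.75]
low [ 0.12 -0.01  2.05] 41.35
```

View pics/down.png

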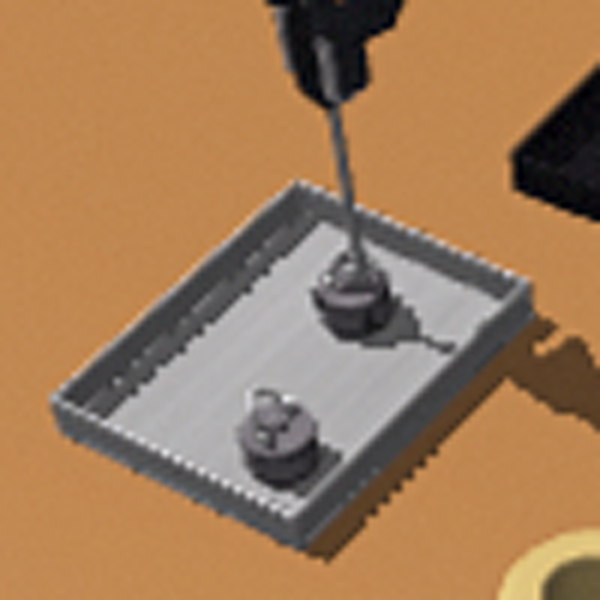

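```bash
python3 - <<'E'
from h import *
import cv2
from station import snapshot
hd=np.deg2rad(-87);o=-6.5e-3
g=lambda off,z:at(off,z,hd,base=TRAY)
f0=F(8);arm.line_to(g(o,.031),.02);print((F(6)-f0).round(2))
t,f,s=guard(g(o,.031),g(o-.032,.031),.004,.04,f0,2,True);print(s,arm.read_time())
if not s:
    arm.line_to(g(o-.034,.06),.06);print((F(5)-f0).round(2));arm.line_to(g(o-.034,.22),.2)
    im=snapshot("scene");cv2.imwrite("pics/scene5.png",im)
    cv2.imwrite("pics/unhook.png",cv2.resize(im[60:220,140:240],None,fx=3.7,fy=3.7,interpolation=cv2.INTER_CUBIC))
E
```

```text
[0.17 0.08 0.01]
[-0.0002  0.004   0.    ] [-0.05 -0.06  0.25]
[-0.0004  0.008   0.    ] [0.29 0.24 0.06]
[-0.0006  0.012   0.    ] [-0.25 -0.16  0.01]
[-0.0008  0.016   0.    ] [-0.02 -0.7   0.09]
[-0.001  0.02   0.   ] [ 0.37 -0.03  0.08]
[-0.0013  0.024   0.    ] [ 0.33  0.08 -0.64]
[-0.0015  0.028   0.    ] [ 0.53 -0.34  0.55]
[-0.0017  0.032   0.    ] [0.54 0.01 0.13]
False 44.05
[ 0.14 -0.27 -0.34]
```

View pics/unhook.png

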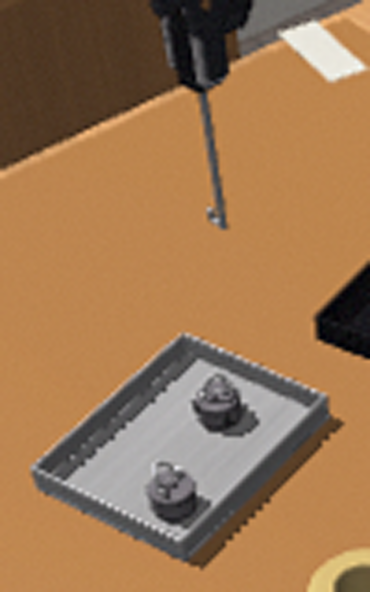

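```bash
python3 - <<'E'
from h import *
import cv2
from vis import proj
from station import snapshot
c=p(HOOK,.011)
arm.movep(c+[0,0,.215],q(H0));arm.pause(.4)
print(arm.read_tool_pos()-c,arm.read_time())
im=snapshot("scene");a=cv2.imread("pics/scene1.png")
u,v=proj("scene",[*HOOK,.235]).astype(int);print(u,v)
A=cv2.cvtColor(a[v-14:v+24,u-14:u+14],6).astype(np.float32);B=cv2.cvtColor(im[v-14:v+24,u-14:u+14],6).astype(np.float32)
print("shift px",cv2.phaseCorrelate(A,B,cv2.createHanningWindow(A.shape[::-1],cv2.CV_32F)),abs(A-B).mean(),abs(A-B).max())
cv2.imwrite("pics/cmp.png",np.hstack([cv2.resize(x,None,fx=10,fy=10) for x in(A,B)]))
E
```

```text
[ 1.37077237e-04 -1.96889595e-04  2.15046057e-01] 48.5417
398 290
shift px ((0.05821698610262871, -0.04319172513235259), 1.0301058244705201) 1.3524436 24.0[ WARN:0@6.067] global loadsave.cpp:1063 imwrite_ Unsupported depth image for selected encoder is fallbacked to CV_8U.
```

View pics/cmp.png

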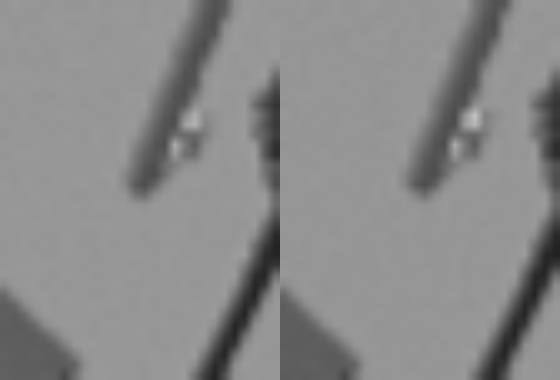

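Hook position in the grip is unchanged (foot at (140,185) vs (420,185), shift 0.06 px). Inserting it with force watched.

```bash
python3 - <<'E'
from h import *
import cv2
from station import snapshot
c=p(HOOK,.011);f0=F(8)
t,f,s=guard(c+[0,0,.215],c+[0,0,.125],.045,.12,f0,4)
if not s: t,f,s=guard(t,c+[0,0,.09],.007,.06,f0,3,True)
if not s: t,f,s=guard(t,c+[0,0,.01],.02,.08,f0,4,True)
if not s: t,f,s=guard(t,c-[0,0,.001],.002,.02,f0,4,True)
print(s,t-c,f,arm.read_time())
if np.linalg.norm((t-c)[2])<.004:
    arm.move_gripper(.65,40);arm.pause(.1);print(arm.read_opening(),F())
    arm.line_to(c+[0,0,.13],.15);arm.line_to(c+[0,-.0,.2],.2)
    arm.movep([.42,.1,.42],q(H0)); arm.pause(.3)
    for n in("scene","top"):cv2.imwrite(f"pics/{n}6.png",snapshot(n))
    print(F(),arm.read_time())
E
```

```text
[ 0.     0.    -0.007] [ 0.03 -0.17  0.76]
[ 0.     0.    -0.014] [ 0.24 -0.15  0.39]
[ 0.     0.    -0.021] [ 0.35 -0.01 -0.04]
[ 0.     0.    -0.028] [0.31 0.16 0.53]
[ 0.     0.    -0.035] [ 0.18  0.09 -0.31]
[ 0.    0.   -0.02] [-0.66  0.3   0.49]
[ 0.    0.   -0.04] [ 0.63 -0.22  0.31]
[ 0.    0.   -0.06] [ 0.03 -0.19  0.09]
[ 0.    0.   -0.08] [0.18 0.28 0.12]
[ 0.      0.     -0.0018] [-0.22 -0.73  0.43]
[ 0.      0.     -0.0037] [-0.02  0.13  0.44]
[ 0.      0.     -0.0055] [-0.17  0.22  0.32]
[ 0.      0.     -0.0073] [-0.24 -0.25 -0.07]
[ 0.      0.     -0.0092] [-0.36 -0.76  0.42]
[ 0.     0.    -0.011] [-2.25 -2.35  6.98]
True [ 0.     0.    -0.001] [-2.24921192 -2.3472847   6.97516285] 54.5917
0.6489273255200361 [-0.14831733 -0.16951801 -0.31873298]
[-0.06108791  0.43787299  0.22705174] 58.3167
```

```bash
python3 - <<'E'
import cv2,numpy as np
from vis import *
a=cv2.imread("pics/scene0.png");b=cv2.imread("pics/scene6.png")
d=cv2.absdiff(a[245:385,295:425],b[245:385,295:425]).max(2);print("rack diff",d.max(),(d>40).sum())
z=lambda x,y,w,h,k:cv2.resize(b[y:y+h,x:x+w],None,fx=k,fy=k,interpolation=cv2.INTER_CUBIC)
cv2.imwrite("pics/final.png",np.hstack([z(295,245,120,120,3.3),z(135,125,120,120,3.3)]))
E
```

```text
rack diff 105 770
```

```bash
python3 - <<'E'
from vis import *
def caps(im,x,y,w,h):
    sub=im[y:y+h,x:x+w].astype(float);m=((sub.min(2)>95)&(sub.max(2)-sub.min(2)<40)).astype(np.uint8)
    n,l,st,ce=cv2.connectedComponentsWithStats(m);return [((ce[i]+[x,y]).round(1).tolist(),int(st[i,4])) for i in range(1,n) if st[i,4]>3]
for k in"06":
    b=cv2.imread(f"pics/scene{k}.png");t=cv2.imread(f"pics/top{k}.png")
    print(caps(b,325,250,75,70),caps(t,150,200,70,30))
    hk=b[322:350,365:395].astype(int);print("foot px",((hk.max(2)-hk.min(2)<30)&(hk.min(2)>50)).sum())
    g=t[175:255,345:415].mean(2)
    bd=cv2.imread("pics/top0.png")[175:255,345:415].mean(2)
    d=(abs(g-bd)>25).astype(np.uint8);n,l,st,ce=cv2.connectedComponentsWithStats(d)
    for i in range(1,n):
        if st[i,4]>8: c=ce[i]+[345,175];print("tray change",c.round(1),st[i,4],onz("top",*c,.02)[:2].round(4))
E
```

```text
[([341.5, 257.9], 15), ([366.0, 280.8], 19), ([392.9, 305.7], 20)] [([159.9, 208.9], 8), ([183.3, 211.0], 7), ([207.1, 213.1], 8)]
foot px 42
[([341.6, 258.0], 17), ([366.0, 280.9], 20), ([392.6, 306.0], 23)] [([160.0, 208.5], 6), ([183.3, 211.0], 7), ([207.1, 213.1], 8)]
foot px 40
tray change [382.4 228.2] 142 [ 0.4709 -0.3164]
```

```bash
python3 -c "
from station import arm,ticket
print(arm.read_time(),arm.read_dq().__repr__()); ticket.finish_job()"
```

```text
58.3167 array([ 3.99175852e-03, -3.14584956e-03, -8.73363420e-04,  1.85150230e-03,
        3.49353577e-04, -2.63552075e-03,  8.78160817e-05])
the job is handed in; nothing more can be done
```

The plug is out of the hub and standing in the tray's free half. The hook hangs back in its own slot, and I handed the job in at 58.3 s of the 72 s allowed. The hand-in reports no verdict.

**How it went**
- The hook was in the slot nearest the robot's left (world y ≈ 0.39).
- The top picture suggested the bail leaned towards world −y, so I lowered the hook on the other side. It landed on the plug's face, not on the wire, which confirmed the lean.
- I slid the foot under the wire and drew the plug, with a peak reading of about 8 N. I then set it down upright and backed the hook out with no contact felt.

**Last checks**
- **Hook:** its handle cap is within about 0.4 pixel (1–2 mm) of where it started in both views. The foot is still visible under the shelf, and the gripper is open and clear.
- **Plug:** the only large change in the tray from the first picture is at about (0.471, −0.316), shadow included. I aimed for (0.475, −0.324). It stood upright in the picture taken after unhooking.

**Checks that failed or disagreed**
- The 12-picture limit stopped me viewing the final image, so the end state was checked only by pixel measurements.
- A plain before-and-after comparison of the rack area showed 770 changed pixels. I put that down to the arm's shadow, because the handle caps and foot match.
- The plug touched the tray floor about 1.5 mm lower than I had calculated, with no effect.
- I did not re-measure the loose parts on the bench. Nothing unexpected showed in the force readings.

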